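# Slide the switch box home in the tray under the desk riser

## Robot

A 7-joint arm with a two-finger parallel gripper is mounted at the origin on a cart in front of the work surface, level with it; the furniture and walls round the work are solid. World frame = base frame: x ahead of the robot, y to its left, z up, the work surface at z = 0. Lengths are in m, angles in rad, forces in N, time in s.
With the tool pointing down it reaches from about 0.425 to 0.925 m from the base axis. Payload 6.8 kg.
Tool frame: the origin (TCP) lies at the very end of the fingers, on their centre line; the grasp point (between the pads) lies 19 mm behind it; z points along the fingers, y is the line along which they close (so a half turn about z gives the same grasp; the last joint's range is limited). The gripper opens to 85 mm and grips with 20 to 120 N. Pads are 22 mm wide; open, the fingers measure 114 mm over their backs; the gripper's body (76 mm by 85 mm) begins 54 mm behind the grasp point. The pads swing forward as they close: fully open they stand 13 mm farther back than shut.
Start: joints at [-1.361, 0.477, 0.022, 1.555, -0.011, 1.109, -0.083], TCP at [0.211, 0.641, 0.211] pointing down, gripper open.
Joint ranges: [-2.96, 2.96], [-0.34, 2.1], [-1.41, 1.46], [0.24, 2.44], [-1.37, 4.51], [0.17, 1.92], [-2.96, 2.96]. Speed limits (rad/s): [2.39, 2.39, 3.14, 3.14, 3.14, 3.14, 3.14].

## Interface

Orientations are given as a unit quaternion [w, x, y, z].
In Python, from station import get_obs, read_camera, hand_in gives the robot as it stands.
- The arm moves only by the tool arm_command, never from a script. Its argument "commands" is one flat list of numbers, 7 for each row, row after row: the shift along the tool's x, y, z in m, then the turn, a rotation vector about the tool's x, y, z in degrees, then the opening, from 0 (shut) to 1 (fully open). In form: [tx, ty, tz, rx, ry, rz, fingers, tx, ty, tz, rx, ry, rz, fingers, ...]. A call has 1 to 8 rows; each row is the pose to reach, as a shift and turn from the pose commanded when the call began, along the tool's axes at that moment; what a row does not reach only later rows make up. A row lasts 1/10 s, in which the tool goes at most 50 mm and 8.59 degrees, less where a joint would pass 70% of its speed; a pose out of reach is approached as far as the arm can. A call with a gripper value outside its range is refused whole. The fingers move at their own pace and stop on an object; "force" is the grip in N (left out, the last holds). Time passes only in rows, so rows that repeat a pose let the fingers close. It gives the time, the measured TCP pose, the force, the opening and the grip force at its end, in the units of the state.
- get_obs(): the state, without advancing time (a new reading comes with each control period).
- read_camera(name): name is "side" or "top" or "wrist"; returns a dict with "img" (420x560x3 uint8, red, green, blue), "camera_matrix" (3x3 intrinsics, pixels), "pose" (4x4, takes a point from camera to world coordinates). Camera axes: x right, y down, z forward; pixel columns grow to the right and rows downward; lengths in m; the calibration is good to about 2 mm. A picture is of the moment at which its call begins. There is no depth.
- hand_in(): hands the job in; it is judged then, once.
The state is a dict: "t": time; "q": joint angles; "joint_vel": joint speeds; "joint_torque": joint torques, N m; "eef_pos": TCP position; "tool_rot": TCP orientation; "contact_force": force on the tool from outside, world axes, zero at the start; "torque": the same for the moment, N m; "gripper_width": opening from 0.0 (shut) to 1.0 (fully open); "grasp_force": force on a finger pad.
Only numpy, scipy, OpenCV 4.12 (cv2) and the standard library are available. Lean on these libraries where they do the work, as an engineer would, in place of code of your own. Each camera call takes 0.05 s, during which the arm holds its last target. There are 200 camera calls.

## Task

Put the small white network switch box on the front deck of the wooden desk riser, lengthways between the guide strips, and slide it in under the shelf until it drops into the recess of the tray and lies flat in there. Slide it gently: do not ram it against the end of the tray, and leave the mug on the shelf, the power brick and the tape roll where they are.

Things in the scene. Friction and masses are not known exactly. Their poses are not given: they have to be found in the camera images.
- riser: fixed wooden desk riser: base 260 mm deep (x -125 to 135) and 284 wide, flat deck 18 mm above the desk. Origin at desk level under the middle of the shelf's front edge; x points in under the shelf, away from the robot, y left, z up. The deck at x -125 to 0 is open above. Shelf over x 0 to 135; side panels 12 mm thick, inner faces at y = +-130 mm; front and back open.
- shelf_edge (a point): middle of the lower front edge of the riser's shelf, 175 mm above the desk (riser x 0, y 0); the shelf's top is 190 mm above the desk. Axes as the riser's.
- lane_mouth (a point): on the riser's deck (18 mm above the desk), riser x 0, y 0: mouth of a lane 60 mm wide between two wooden guide strips, 12 mm higher than the deck, 10 mm thick, running along x from -3 to 135 mm. From x -35 to -3 mm the strips flare outward to about 90 mm between them, as a funnel.
- tray_zone (a point): on the deck in the lane, riser x 75, y 0 (a fixed point, not the tray's own place). Here lies a grey tray: a sill 1 mm below the deck, then a recess 81 mm long in x with its floor 4 mm below the deck, then an end stop 14 mm higher than the deck. The tray's depth was set by hand and is not measured: the recess begins somewhere at riser x 25 to 43 mm. The tray does not shift when pushed.
- switch_box: white box, loose, 60 to 110 g, 55 (x) by 76 (y) by 20 mm high; origin at the centre of its underside, z up. Starts on the desk to the right of the riser. It fits lane and recess with its y axis along the riser's x, either way round, with 5 mm of play. Down in the recess its top is 16 mm above the deck. It slides with 2 N or less until it meets the end stop.
- mug: tea mug, 90 x 129 x 94 mm, standing loose on top of the riser's shelf; origin near its middle at its foot. Bystander.
- brick: square white laptop power brick, 74 x 74 x 27 mm, loose on the desk farthest to the right; origin at the centre of its underside. Bystander.
- tape: roll of tape lying flat, 96 mm across, 25 mm high, loose on the desk behind, between riser and switch box; origin at the centre of its underside. Bystander.
Mind the look-alikes: they are no part of the job. Leave any purple or turquoise look-alike of the switch_box alone.

How it is judged:
By the outcome, as a careful person would: the job done as asked, in the order asked, and still so for the second after the job is handed in, with the robot touching nothing.
It also fails if it takes over 56 s, if anything falls off the work surface, if the arm or the gripper's body presses on something with over 40 N, if the wrist force passes 120 N, or if a joint passes its speed limit or range.

## Working session

There is one attempt and no reset: what is moved stays moved. The work goes in short steps, Python scripts to look and compute and a tool call to move; the robot and the scene stay as the last step left them, time stands still between calls to the robot, and variables do not carry over. Pictures are saved under pics/ and viewed, at most 10 in all, crops included, and the job is handed in when it is done.

Besides the shell and the picture viewer there is one more tool, called after "Emit:" in YAML: its name, and indented under it one key for each argument. arm_command: Moves the arm, as the interface text tells. Its arguments: {"type":"object","properties":{"commands":{"type":"array","items":{"type":"number"}},"force":{"type":"number"}},"required":["commands"]}

```bash
mkdir -p pics; ls
cat > h.py <<'E'
import numpy as np, cv2
from station import get_obs, read_camera
def cam(n,f=None):
    c=read_camera(n)
    if f: cv2.imwrite('pics/'+f,cv2.cvtColor(c['img'],cv2.COLOR_RGB2BGR))
    return c
def ray(c,u,v,z):
    d=c['pose'][:3,:3]@np.linalg.inv(c['camera_matrix'])@np.array([u,v,1.]); o=c['pose'][:3,3]
    return o+d*(z-o[2])/d[2]
E
python3 - <<'E'
from h import *
import pickle
cs={n:cam(n) for n in('top','side')}
pickle.dump(cs,open('c0.pkl','wb'))
for n in cs: cv2.imwrite('pics/%s0.png'%n,cs[n]['img'][...,::-1]); print(n,cs[n]['pose'].round(3).tolist(),cs[n]['camera_matrix'][0,0])
o=get_obs();print(o['t'],o['eef_pos'],o['tool_rot'],o['gripper_width'])
E
```

```text
pics
top [[0.063, -0.937, 0.343, 0.017], [-0.998, -0.061, 0.016, -0.024], [0.006, -0.343, -0.939, 1.431], [0.0, 0.0, 0.0, 1.0]] 419.4343151947463
side [[-0.983, -0.048, 0.175, 0.213], [-0.18, 0.361, -0.915, 1.588], [-0.019, -0.931, -0.364, 0.775], [0.0, 0.0, 0.0, 1.0]] 482.5182992473496
0.1 [0.21075472 0.64067722 0.21013051] [-7.70853610e-05  1.58225736e-01  9.87402629e-01 -8.11388531e-04] 0.9957894194526029
```

View pics/top0.png

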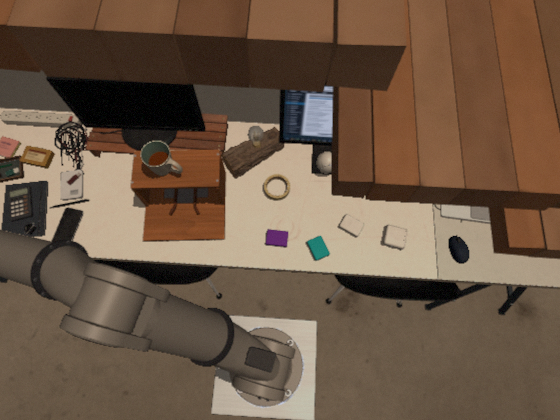

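View pics/side0.png

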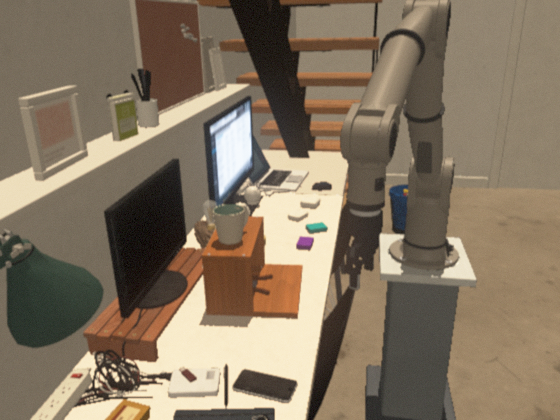

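The top view shows the riser at about (185,195) px, with its deck edge at row 240 and the shelf and mug at about (160,155). The switch box is at (351,225), the brick at (396,236) and the tape at (277,186). The look-alikes are at (277,238) and (318,248). Next I'll take enlarged crops.

Run:
```python
from h import *
import pickle
cs=pickle.load(open('c0.pkl','rb'));c=cs['top'];im=c['img'][...,::-1]
a=cv2.resize(im[140:260,120:240],(600,600),interpolation=cv2.INTER_CUBIC)
b=cv2.resize(im[205:255,330:415],None,fx=2.35,fy=2.35,interpolation=cv2.INTER_CUBIC)
out=np.zeros((600,800,3),np.uint8);out[:,:600]=a;out[:b.shape[0],600:600+b.shape[1]]=b[:,:200]
cv2.imwrite('pics/crop1.png',out)
for u,v,z in[(351,225,.02),(396,236,.027),(277,186,.025),(185,240,.018)]:print(u,v,ray(c,u,v,z).round(3))
```

```text
351 225 [ 0.479 -0.269  0.02 ]
396 236 [ 0.446 -0.424  0.027]
277 186 [0.608 0.001 0.025]
185 240 [0.387 0.308 0.018]
```

View pics/crop1.png

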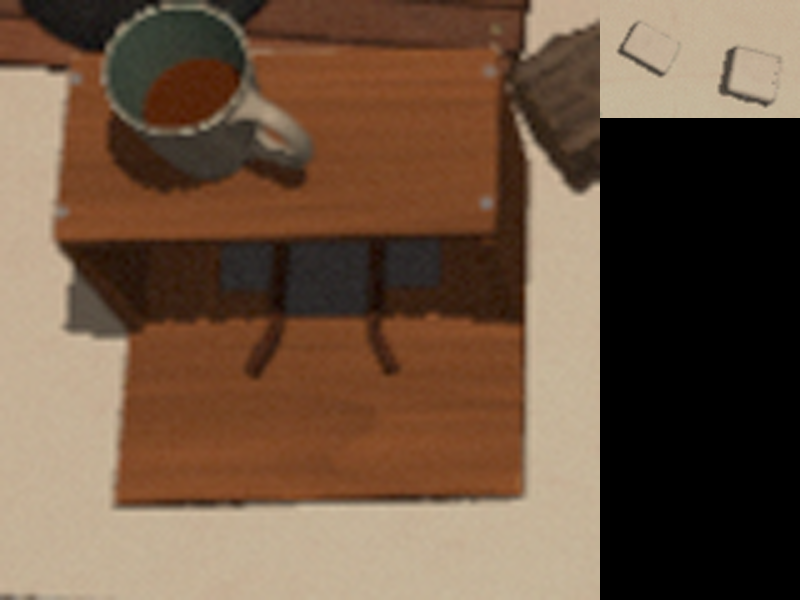

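```bash
cat >> h.py <<'E'
def show(P,yaw):
    """tool shift/turn to reach world pos P with tool down, tool y at yaw deg (mod 180)"""
    from scipy.spatial.transform import Rotation as R
    o=get_obs();w,x,y,z=o['tool_rot'];T=R.from_quat([x,y,z,w]);best=None
    for k in(-180,0,180):
        a=np.radians(yaw+k);Y=np.array([np.cos(a),np.sin(a),0]);Z=np.array([0,0,-1.])
        r=(T.inv()*R.from_matrix(np.c_[np.cross(Y,Z),Y,Z])).as_rotvec(degrees=True)
        if best is None or np.linalg.norm(r)<np.linalg.norm(best):best=r
    print('t',o['t'],'pos',o['eef_pos'].round(4),'shift',T.inv().apply(np.array(P)-o['eef_pos']).round(4),'turn',best.round(1),'F',np.round(o['contact_force'],1),'q',np.round(o['q'],2))
E
python3 - <<'E'
from h import *
import pickle
cs=pickle.load(open('c0.pkl','rb'));c=cs['top']
p=lambda x,y,z:ray(c,120+(x-2)/5,140+(y-2)/5,z)
dl,dr=p(117,503,.018),p(523,497,.018);sl,sr=p(58,242,.19),p(497,236,.19)
print('deck',dl,dr,np.linalg.norm(dl-dr),'shelf',sl,sr,np.linalg.norm(sl-sr))
for q in(dl,dr),(sl,sr):print('mid',(q[0]+q[1])/2,'xaxis deg',np.degrees(np.arctan2(*(q[0]-q[1])[[1,0]]))-90)
print('strips flare front',p(254,372,.03),p(390,370,.03))
g=c['img'][205:255,330:375].astype(int)
b=cv2.GaussianBlur(c['img'][205:255,330:430],(3,3),0)
sat=(b.max(2).astype(int)-b.min(2))
print(np.median(sat),sat[20,21],b[20,21],b[5,5])
m=((sat<(np.median(sat)+sat[20,21])/2)&(b.max(2)>120)).astype(np.uint8)
for k in cv2.findContours(m,0,1)[0]:
    if cv2.contourArea(k)>60:
        r=cv2.minAreaRect(k);q=np.array([ray(c,u+330,v+205,.02) for u,v in cv2.boxPoints(r)])
        e=[q[1]-q[0],q[2]-q[1]]
        print('c',q.mean(0).round(4),[(np.linalg.norm(x).round(4),np.degrees(np.arctan2(x[1],x[0])).round(1)) for x in e])
show([.479,-.269,.15],0)
E
```

```text
deck [0.37710824 0.45318233 0.018     ] [0.39956014 0.17213226 0.018     ] 0.281945435985978 shelf [0.50167661 0.46211456 0.19      ] [0.52407012 0.18300847 0.19      ] 0.2800030009026218
mid [0.38833419 0.31265729 0.018     ] xaxis deg 4.567417369953134
mid [0.51287337 0.32256152 0.19      ] xaxis deg 4.587185098052856
strips flare front [0.47493738 0.36922788 0.03      ] [0.48262441 0.27380875 0.03      ]
44.0 43 [194 174 151] [198 177 151]
c [ 0.4364 -0.3684  0.02  ] [(np.float64(0.3506), np.float64(-86.3)), (np.float64(0.113), np.float64(176.4))]
c [ 0.4754 -0.2681  0.02  ] [(np.float64(0.073), np.float64(-25.4)), (np.float64(0.0921), np.float64(-116.4))]
t 0.1 pos [0.2108 0.6407 0.2101] shift [-0.5391 -0.7802  0.0615] turn [-0.1  0.1 71.8] F [-0.6  1.  -0.5] q [-1.36  0.48  0.02  1.56 -0.01  1.11 -0.08]
```

Emit:
arm_command:
  commands: [-0.03, -0.03, -0.01, 0, 0, 4, 1, -0.065, -0.06, -0.02, 0, 0, 8, 1, -0.1, -0.095, -0.03, 0, 0, 13, 1, -0.135, -0.13, -0.04, 0, 0, 17, 1, -0.165, -0.16, -0.05, 0, 0, 22, 1, -0.2, -0.19, -0.05, 0, 0, 26, 1, -0.23, -0.22, -0.05, 0, 0, 30, 1, -0.23, -0.22, -0.05, 0, 0, 30, 1]

```text
t: 0.9
eef_pos: [0.3641, 0.3541, 0.2611]
tool_rot: [0.001, 0.414, 0.91, -0.001]
contact_force: [-0.1, 0.9, 0.2]
gripper_width: 1.003
grasp_force: 0.0
```

Run:
```python
from h import *
show([.46,.03,.26],0)
show([.44,-.25,.22],-28)
```

```text
t 0.9 pos [0.3641 0.3541 0.2611] shift [-0.3072 -0.141   0.0018] turn [-0.   0.1 41.1] F [-0.1  0.9  0.2] q [-1.1   0.15  0.23  1.9  -0.04  1.1  -0.14]
t 0.9 pos [0.3641 0.3541 0.2611] shift [-0.5048 -0.3402  0.0423] turn [ 0.   0.1 69.1] F [-0.1  0.9  0.2] q [-1.1   0.15  0.23  1.9  -0.04  1.1  -0.14]
```

Emit:
arm_command:
  commands: [-0.04, -0.02, 0, 0, 0, 5, 1, -0.08, -0.04, 0, 0, 0, 10, 1, -0.12, -0.055, 0, 0, 0, 15, 1, -0.16, -0.075, 0, 0, 0, 20, 1, -0.2, -0.095, 0, 0, 0, 25, 1, -0.245, -0.11, 0, 0, 0, 30, 1, -0.285, -0.13, 0, 0, 0, 35, 1, -0.31, -0.14, 0, 0, 0, 39, 1]

```text
t: 1.7
eef_pos: [0.4631, 0.0326, 0.261]
tool_rot: [0.0, 0.692, 0.722, -0.0]
contact_force: [-1.0, 0.2, 0.2]
gripper_width: 1.001
grasp_force: 0.0
```

Run:
```python
from h import *
show([.44,-.25,.22],-28)
```

```text
t 1.7 pos [0.4631 0.0326 0.261 ] shift [-0.2813 -0.035   0.0411] turn [ 0.   0.  30.4] F [-1.   0.2  0.2] q [-0.73  0.06  0.56  2.01 -0.04  1.09 -0.11]
```

Emit:
arm_command:
  commands: [-0.04, -0.005, 0.005, 0, 0, 5, 1, -0.08, -0.01, 0.01, 0, 0, 10, 1, -0.12, -0.015, 0.015, 0, 0, 15, 1, -0.16, -0.02, 0.02, 0, 0, 20, 1, -0.2, -0.025, 0.03, 0, 0, 25, 1, -0.24, -0.03, 0.04, 0, 0, 30, 1, -0.28, -0.035, 0.04, 0, 0, 30, 1, -0.28, -0.035, 0.04, 0, 0, 30, 1]

```text
t: 2.5
eef_pos: [0.4398, -0.2508, 0.221]
tool_rot: [0.001, 0.856, 0.518, -0.001]
contact_force: [-0.1, -0.6, -0.1]
gripper_width: 0.999
grasp_force: 0.0
```

Run:
```python
from h import *
import pickle
c=cam('wrist','w1.png');pickle.dump(c,open('c1.pkl','wb'))
print(c['pose'].round(3).tolist())
show([.477,-.268,.1],-28)
```

```text
[[0.886, -0.444, -0.136, 0.474], [-0.464, -0.846, -0.262, -0.185], [0.001, 0.295, -0.956, 0.384], [0.0, 0.0, 0.0, 1.0]]
t 2.55 pos [ 0.4406 -0.2479  0.2208] shift [-0.0008  0.0416  0.1208] turn [-0.   0.1  0.5] F [-0.6 -0.1 -0.1] q [-0.31  0.23  0.83  1.98 -0.2   1.01  0.13]
```

View pics/w1.png

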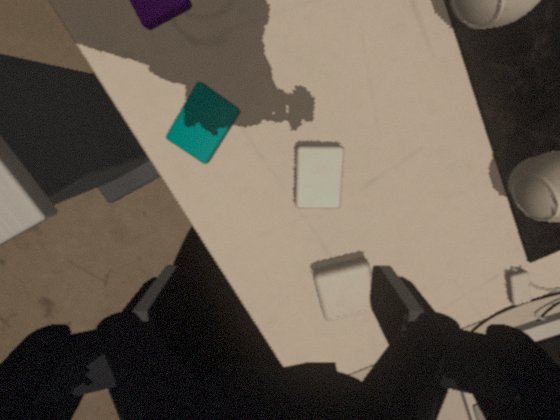

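The wrist view shows the switch box, a greenish white box, at about (320,177) px, with its long side nearly vertical in the picture. The brick is at (345,288).

```bash
cat > box.py <<'E'
from h import *
def rect(c,u,v,z,half=70):
    im=cv2.GaussianBlur(c['img'],(3,3),0).astype(np.float32)
    lab=cv2.cvtColor(im/255,cv2.COLOR_RGB2Lab)
    ref=np.median(lab[v-5:v+6,u-5:u+6].reshape(-1,3),0)
    m=(np.linalg.norm(lab[...,1:]-ref[1:],axis=2)<4)&(abs(lab[...,0]-ref[0])<9)
    _,L=cv2.connectedComponents(m.astype(np.uint8)); m=(L==L[v,u]).astype(np.uint8)
    k=max(cv2.findContours(m,0,1)[0],key=cv2.contourArea);r=cv2.minAreaRect(k)
    p=cv2.boxPoints(r);q=np.array([ray(c,a,b,z) for a,b in p])
    print('px',p.round(1).tolist(),'c',q.mean(0).round(4),[(np.linalg.norm(x).round(4),np.degrees(np.arctan2(x[1],x[0])).round(1)) for x in(q[1]-q[0],q[2]-q[1])])
    return q
E
python3 - <<'E'
from box import *
import pickle
c=pickle.load(open('c1.pkl','rb'))
rect(c,320,177,.02); print(ray(c,345,288,.027))
E
```

```text
px [[296.6000061035156, 207.89999389648438], [298.29998779296875, 146.8000030517578], [343.20001220703125, 148.10000610351562], [341.6000061035156, 209.1999969482422]] c [ 0.4839 -0.2729  0.02  ] [(np.float64(0.0725), np.float64(61.8)), (np.float64(0.0512), np.float64(-29.2))]
[ 0.45125603 -0.4144983   0.027     ]
```

Emit:
arm_command:
  commands: [0, 0.025, 0.03, 0, 0, 0, 1, 0, 0.045, 0.07, 0, 0, 0, 1, 0, 0.05, 0.1, 0, 0, 0, 1, 0, 0.05, 0.1, 0, 0, 0, 1, 0, 0.05, 0.1, 0, 0, 0, 1]

```text
t: 3.05
eef_pos: [0.4859, -0.2673, 0.1212]
tool_rot: [-0.001, 0.853, 0.521, -0.0]
contact_force: [0.0, -0.2, 0.0]
gripper_width: 1.002
grasp_force: 0.0
```

Run:
```python
from box import *
import pickle
c=cam('wrist','w2.png');pickle.dump(c,open('c2.pkl','wb'))
P=np.array([.482,-.272,.02,1]);x=c['camera_matrix']@(np.linalg.inv(c['pose'])@P)[:3];x/=x[2];print(x)
q=rect(c,int(x[0]),int(x[1]),.02)
p=q.mean(0);show([p[0],p[1],.003],-28)
```

```text
[276.81647276 209.62396874   1.        ]
px [[109.4000015258789, 248.60000610351562], [448.5, 4.800000190734863], [564.9000244140625, 166.6999969482422], [225.6999969482422, 410.5]] c [ 0.5093 -0.306   0.02  ] [(np.float64(0.3386), np.float64(7.7)), (np.float64(0.1661), np.float64(-72.7))]
t 3.1 pos [ 0.4865 -0.2678  0.1222] shift [-0.0236  0.0376  0.1192] turn [ 0.  -0.   0.8] F [-1.   0.2 -0.3] q [-0.16  0.47  0.72  1.96 -0.41  0.85  0.31]
```

View pics/w2.png

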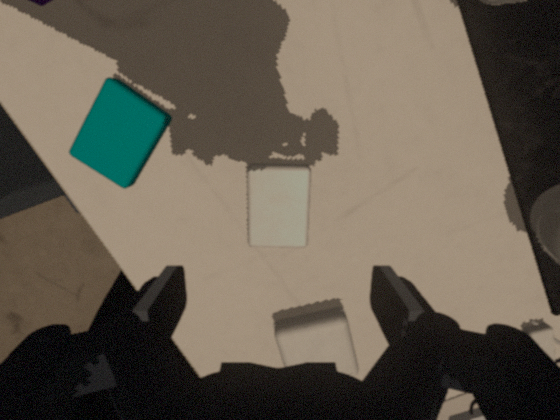

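The box's top face has corners at (249,167), (310,167), (307,246) and (249,245) px, so its centre is at about (279,206), matching the prediction. The mask leaked onto the desk, so I'll use these corners.

Run:
```python
from box import *
import pickle
c=pickle.load(open('c2.pkl','rb'))
q=np.array([ray(c,u,v,.02) for u,v in[(248.5,166.5),(310.5,167),(307.5,246.5),(248.5,245.5)]])
for i in range(4):
    d=q[(i+1)%4]-q[i];print(np.linalg.norm(d).round(4),np.degrees(np.arctan2(d[1],d[0])).round(1))
p=q.mean(0);print(p);show([p[0],p[1],.003],-28.5)
```

```text
0.0521 -27.6
0.0724 -117.6
0.0535 151.8
0.0719 61.3
[ 0.48421065 -0.27135368  0.02      ]
t 3.1 pos [ 0.4865 -0.2678  0.1222] shift [-0.0042 -0.0005  0.1192] turn [ 0.  -0.   1.3] F [-1.   0.2 -0.3] q [-0.16  0.47  0.72  1.96 -0.41  0.85  0.31]
```

Emit:
arm_command:
  commands: [-0.004, 0, 0.03, 0, 0, 1, 1, -0.004, 0, 0.07, 0, 0, 1, 1, -0.004, 0, 0.1, 0, 0, 1, 1, -0.004, 0, 0.117, 0, 0, 1, 1, -0.004, 0, 0.118, 0, 0, 1, 1, -0.004, 0, 0.118, 0, 0, 1, 0.5, -0.004, 0, 0.118, 0, 0, 1, 0.5, -0.004, 0, 0.118, 0, 0, 1, 0.5]
  force: 30

```text
t: 3.9
eef_pos: [0.4853, -0.2722, 0.0046]
tool_rot: [0.001, 0.858, 0.514, 0.001]
contact_force: [-0.7, -0.7, -0.7]
gripper_width: 0.516
grasp_force: 0.0
```

Emit:
arm_command:
  commands: [0, 0, 0, 0, 0, 0, 0.3, 0, 0, 0, 0, 0, 0, 0.3, 0, 0, 0, 0, 0, 0, 0.3]

```text
t: 4.2
eef_pos: [0.4843, -0.2719, 0.0032]
tool_rot: [0.0, 0.858, 0.513, 0.0]
contact_force: [0.0, -0.8, -0.3]
gripper_width: 0.302
grasp_force: 0.0
```

Run:
```python
from h import *
cam('wrist','w3.png');show([.484,-.272,.1],-28)
```

```text
t 4.25 pos [ 0.4842 -0.2718  0.0031] shift [-0.0002 -0.0001 -0.0969] turn [ 0.  -0.  -0.2] F [-0.2  1.2 -0.7] q [-0.03  0.65  0.57  2.02 -0.58  0.64  0.43]
```

View pics/w3.png

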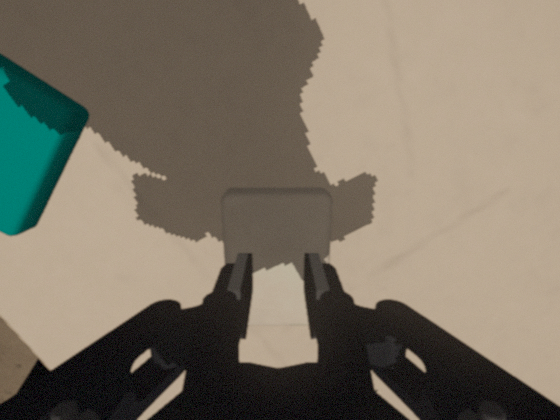

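The picture shows the fingers shut to about 25 mm over the box top, with their tips at row 253. The box edges are at columns 222 and 331, its far edge at row 188 and its near edge at row 325. I'll check where the tips should project.

Run:
```python
from h import *
from scipy.spatial.transform import Rotation as R
c=cam('wrist');o=get_obs();w,x,y,z=o['tool_rot'];T=R.from_quat([x,y,z,w])
def pr(P):
    x=c['camera_matrix']@(np.linalg.inv(c['pose'])@np.r_[P,1])[:3];return (x[:2]/x[2]).round(0)
for b in(0,.005,.01,.02,.03):
    print(b,[pr(o['eef_pos']+T.apply([sx*.011,sy*.013,-b])) for sx in(1,-1) for sy in(1,-1)])
for d in[(a*.0275,b*.038) for a in(1,-1) for b in(1,-1)]:
    P=np.array([.4842,-.2714,0])+T.apply([d[1],d[0],0]);print('box',d,[pr(np.r_[P[:2],zz]) for zz in(0,.02)])
print(o['gripper_width'])
```

```text
0 [array([302., 233.]), array([255., 233.]), array([301., 269.]), array([256., 269.])]
0.005 [array([303., 237.]), array([254., 237.]), array([302., 273.]), array([255., 273.])]
0.01 [array([303., 240.]), array([253., 240.]), array([302., 278.]), array([254., 278.])]
0.02 [array([305., 248.]), array([252., 248.]), array([304., 287.]), array([253., 287.])]
0.03 [array([307., 257.]), array([250., 257.]), array([305., 298.]), array([251., 298.])]
box (0.0275, 0.038) [array([329., 183.]), array([336., 192.])]
box (0.0275, -0.038) [array([323., 306.]), array([328., 328.])]
box (-0.0275, 0.038) [array([227., 183.]), array([220., 192.])]
box (-0.0275, -0.038) [array([233., 306.]), array([228., 328.])]
0.3016590076182502
```

Emit:
arm_command:
  commands: [0, 0, 0, 0, 0, 0, 1, 0, 0, 0, 0, 0, 0, 1, 0, 0, 0, 0, 0, 0, 1, 0, 0, 0.004, 0, 0, 0, 1, 0, 0, 0.008, 0, 0, 0, 1, 0, 0, 0.008, 0, 0, 0, 1]
  force: 30

```text
t: 4.9
eef_pos: [0.4837, -0.2716, -0.0057]
tool_rot: [-0.001, 0.858, 0.513, -0.0]
contact_force: [0.7, 0.3, 0.1]
gripper_width: 1.001
grasp_force: 0.0
```

Emit:
arm_command:
  commands: [0, 0, 0, 0, 0, 0, 0.5, 0, 0, 0, 0, 0, 0, 0.5, 0, 0, 0, 0, 0, 0, 0.5, 0, 0, 0, 0, 0, 0, 0.5]

```text
t: 5.3
eef_pos: [0.4843, -0.272, -0.0045]
tool_rot: [0.0, 0.858, 0.513, 0.0]
contact_force: [-0.9, 0.8, 4.4]
gripper_width: 0.613
grasp_force: 30.4
```

Emit:
arm_command:
  commands: [0, 0, -0.005, 0, 0, 0, 0.3, 0, 0, -0.02, 0, 0, 0, 0.3, 0, 0, -0.05, 0, 0, 0, 0.3, 0, 0, -0.08, 0, 0, 0, 0.3, 0, 0, -0.12, 0, 0, 0, 0.3, 0, 0, -0.12, 0, 0, 0, 0.3]
  force: 40

```text
t: 5.9
eef_pos: [0.487, -0.2741, 0.1205]
tool_rot: [0.004, 0.858, 0.513, 0.003]
contact_force: [0.7, -0.1, 0.6]
gripper_width: 0.299
grasp_force: 0.0
```

Run:
```python
from h import *
cam('wrist','w4.png');show([.47,-.05,.15],40);show([.447,.317,.15],94.6)
```

```text
t 5.95 pos [ 0.486  -0.2729  0.1183] shift [ 0.1889 -0.1193 -0.0322] turn [  0.3   0.1 -68.2] F [-0.   0.2 -1.4] q [-0.16  0.48  0.73  1.97 -0.43  0.84  0.31]
t 5.95 pos [ 0.486  -0.2729  0.1183] shift [ 0.5014 -0.3131 -0.033 ] turn [ 0.3 -0.2 57.2] F [-0.   0.2 -1.4] q [-0.16  0.48  0.73  1.97 -0.43  0.84  0.31]
```

View pics/w4.png

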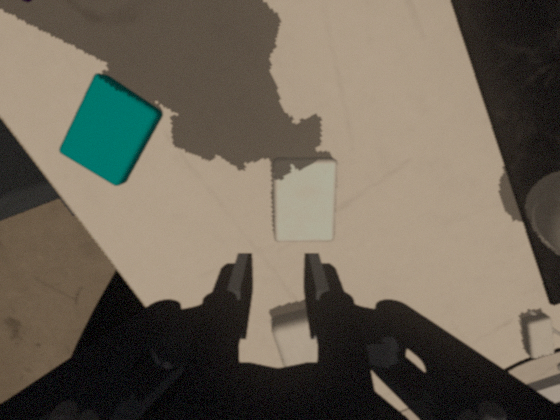

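The fingers slipped off the box's rounded upper edge. The box stays on the desk with corners at (274,158), (336,158), (334,241) and (274,240) px. The tips clearly sit higher than the TCP while open, so I'll regrasp about 10 mm lower.

Run:
```python
from h import *
c=cam('wrist')
q=np.array([ray(c,u,v,.02) for u,v in[(273.5,157.5),(336.5,158),(334.5,241.5),(273.5,240.5)]])
d=q[3]+q[2]-q[0]-q[1];print(np.linalg.norm(d)/2,np.linalg.norm(q[0]-q[1]))
p=q.mean(0);print(p);show([p[0],p[1],-.014],np.degrees(np.arctan2(d[1],d[0]))+90)
```

```text
0.0739479313221563 0.05200529059500242
[ 0.5077807  -0.28151899  0.02      ]
t 6.0 pos [ 0.4849 -0.272   0.1165] shift [0.0023 0.0243 0.1306] turn [ 0.2 -0.1 -0.7] F [ 0.6  0.3 -0.7] q [-0.16  0.48  0.73  1.97 -0.43  0.84  0.31]
```

Emit:
arm_command:
  commands: [0.002, 0.012, 0.02, 0, 0, 0, 1, 0.002, 0.024, 0.05, 0, 0, 0, 1, 0.002, 0.024, 0.08, 0, 0, 0, 1, 0.002, 0.024, 0.11, 0, 0, 0, 1, 0.002, 0.024, 0.12, 0, 0, 0, 1, 0.002, 0.024, 0.125, 0, 0, 0, 1, 0.002, 0.024, 0.13, 0, 0, 0, 1, 0.002, 0.024, 0.13, 0, 0, 0, 1]
  force: 30

```text
t: 6.8
eef_pos: [0.5066, -0.2816, -0.0146]
tool_rot: [0.0, 0.858, 0.513, 0.0]
contact_force: [0.3, -0.1, 0.3]
gripper_width: 1.001
grasp_force: 0.0
```

Run:
```python
from h import *
cam('wrist','w5.png');show([.5078,-.2815,-.014],-28.5)
```

```text
t 6.85 pos [ 0.5068 -0.2817 -0.0142] shift [ 0.0007  0.0008 -0.0002] turn [ 0.1 -0.   0.3] F [-0.9 -0.4  0.2] q [-0.01  0.7   0.55  1.96 -0.6   0.64  0.44]
```

View pics/w5.png

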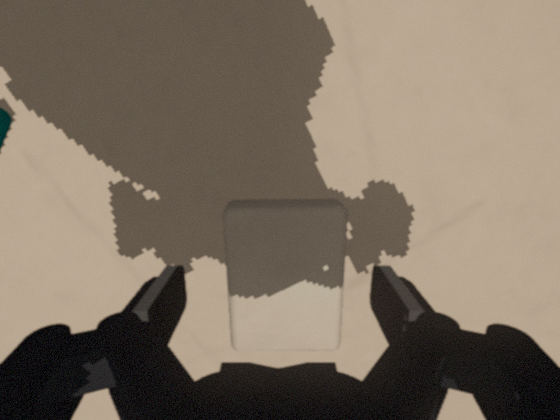

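The box lies between the open fingers (columns 225–346, fingers at 186 and 372), and nothing is touching. I'll close now.

Emit:
arm_command:
  commands: [0, 0.003, 0, 0, 0, 0, 0.55, 0, 0.003, 0, 0, 0, 0, 0.55, 0, 0.003, 0, 0, 0, 0, 0.55, 0, 0.003, 0, 0, 0, 0, 0.55]

```text
t: 7.25
eef_pos: [0.5098, -0.2832, -0.0142]
tool_rot: [0.001, 0.858, 0.514, 0.001]
contact_force: [0.4, 0.6, 6.2]
gripper_width: 0.635
grasp_force: 31.7
```

Emit:
arm_command:
  commands: [0, 0.003, -0.001, 0, 0, 0, 0.5, 0, 0.003, -0.005, 0, 0, 0, 0.5, 0, 0.003, -0.015, 0, 0, 0, 0.5, 0, 0.003, -0.025, 0, 0, 0, 0.5, 0, 0.003, -0.025, 0, 0, 0, 0.5]
  force: 40

```text
t: 7.75
eef_pos: [0.5124, -0.2849, 0.0117]
tool_rot: [0.001, 0.858, 0.513, 0.001]
contact_force: [0.6, -0.0, -0.9]
gripper_width: 0.635
grasp_force: 42.2
```

Emit:
arm_command:
  commands: [0, 0, -0.04, 0, 0, 0, 0.5, 0.02, -0.015, -0.08, 0, 0, -6, 0.5, 0.05, -0.04, -0.12, 0, 0, -13, 0.5, 0.09, -0.07, -0.15, 0, 0, -20, 0.5, 0.13, -0.1, -0.15, 0, 0, -27, 0.5, 0.17, -0.13, -0.15, 0, 0, -34, 0.5, 0.21, -0.165, -0.15, 0, 0, -42, 0.5, 0.255, -0.195, -0.15, 0, 0, -50, 0.5]

```text
t: 8.55
eef_pos: [0.4614, 0.015, 0.1604]
tool_rot: [0.0, 0.559, 0.829, 0.0]
contact_force: [0.9, 0.2, -1.0]
gripper_width: 0.626
grasp_force: 43.1
```

Run:
```python
from h import *
show([.435,.316,.15],94.6)
```

```text
t 8.55 pos [0.4614 0.015  0.1604] shift [0.2888 0.0887 0.0106] turn [  0.1   0.  -72.5] F [ 0.9  0.2 -1. ] q [-0.64  0.2   0.54  2.13 -0.14  0.84  0.37]
```

Emit:
arm_command:
  commands: [0.036, 0.011, 0, 0, 0, -8.5, 0.5, 0.072, 0.022, 0, 0, 0, -17, 0.5, 0.108, 0.033, 0, 0, 0, -25.5, 0.5, 0.145, 0.045, 0, 0, 0, -34, 0.5, 0.18, 0.056, 0, 0, 0, -42, 0.5, 0.216, 0.067, 0, 0, 0, -50.5, 0.5, 0.252, 0.078, 0, 0, 0, -59, 0.5, 0.289, 0.089, 0.01, 0, 0, -67, 0.5]

```text
t: 9.35
eef_pos: [0.4384, 0.3166, 0.1511]
tool_rot: [0.001, 0.008, 1.0, 0.001]
contact_force: [0.4, 0.2, 0.2]
gripper_width: 0.628
grasp_force: 43.1
```

Run:
```python
from h import *
show([.438,.3166,.08],94.6)
c=cam('top','t2.png');im=c['img'][140:260,120:240,::-1];cv2.imwrite('pics/t2c.png',cv2.resize(im,(600,600),interpolation=cv2.INTER_CUBIC))
```

```text
t 9.35 pos [0.4384 0.3166 0.1511] shift [ 0.0006 -0.0001  0.0711] turn [ 0.1  0.1 -5.5] F [0.4 0.2 0.2] q [-0.89  0.33  0.18  1.95 -0.08  0.87  0.89]
```

View pics/t2c.png

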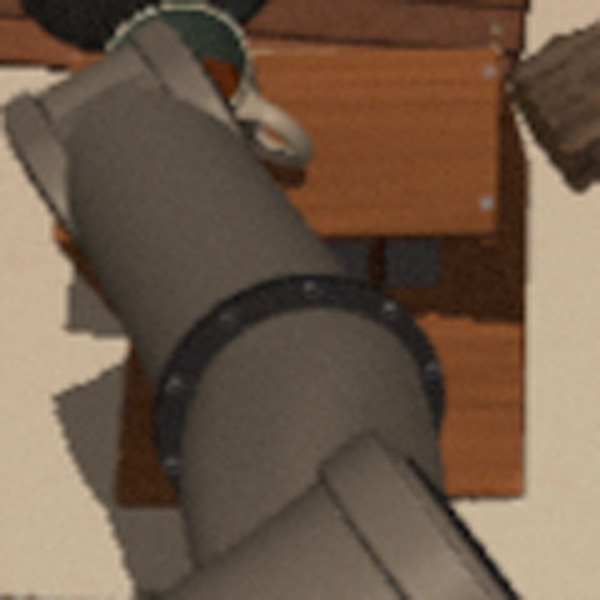

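The picture shows only the arm over the deck; the mug and shelf are untouched, and the wrist is high above the TCP. I'll lower the box.

Emit:
arm_command:
  commands: [0, 0, 0.04, 0, 0, -5.5, 0.5, 0, 0, 0.08, 0, 0, -5.5, 0.5, 0, 0, 0.11, 0, 0, -5.5, 0.5, 0, 0, 0.13, 0, 0, -5.5, 0.5, 0, 0, 0.136, 0, 0, -5.5, 0.5, 0, 0, 0.14, 0, 0, -5.5, 0.5, 0, 0, 0.143, 0, 0, -5.5, 0.5, 0, 0, 0.143, 0, 0, -5.5, 0.5]

```text
t: 10.2
eef_pos: [0.4385, 0.3152, 0.0077]
tool_rot: [0.001, -0.037, 0.999, 0.0]
contact_force: [-0.3, 1.0, -0.0]
gripper_width: 0.634
grasp_force: 43.0
```

Run:
```python
from h import *
show([.438,.3166,.004],94.6)
c=cam('side','s2.png');im=c['img'][200:340,180:340,::-1];cv2.imwrite('pics/s2c.png',cv2.resize(im,None,fx=4,fy=4,interpolation=cv2.INTER_CUBIC))
```

```text
t 10.2 pos [0.4385 0.3152 0.0077] shift [0.0004 0.0015 0.0037] turn [ 0.   0.1 -0.3] F [-0.3  1.  -0. ] q [-0.83  0.54  0.12  2.03 -0.12  0.57  1.01]
```

View pics/s2c.png

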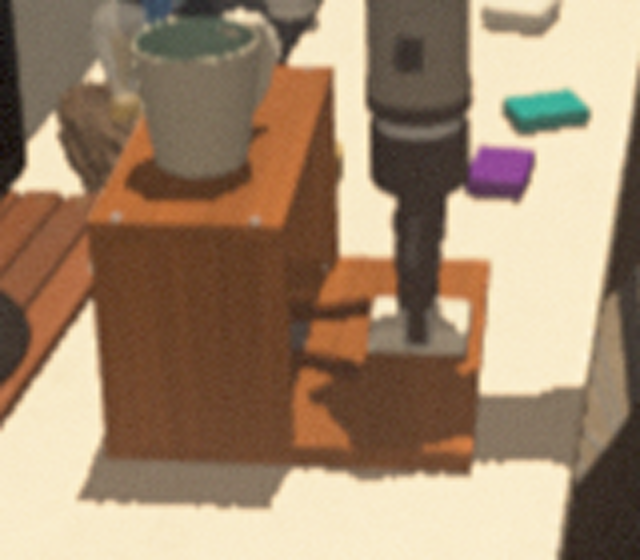

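The side view shows the box held upright and lengthways just above the deck, in front of the funnel. The ten pictures are used up, so the rest goes by numbers. I'll lower the last few mm and release.

Emit:
arm_command:
  commands: [0, 0.001, 0.002, 0, 0, 0, 0.5, 0, 0.001, 0.004, 0, 0, 0, 0.5, 0, 0.001, 0.005, 0, 0, 0, 0.5, 0, 0.001, 0.005, 0, 0, 0, 0.5]

```text
t: 10.65
eef_pos: [0.4383, 0.3164, 0.0038]
tool_rot: [0.0, -0.037, 0.999, 0.001]
contact_force: [-4.6, -2.8, 18.2]
gripper_width: 0.632
grasp_force: 45.1
```

Contact with the deck. I'll release, then rise.

Emit:
arm_command:
  commands: [0, 0, -0.001, 0, 0, 0, 0.7, 0, 0, -0.002, 0, 0, 0, 1, 0, 0, -0.002, 0, 0, 0, 1, 0, 0, -0.002, 0, 0, 0, 1, 0, 0, -0.03, 0, 0, 0, 1, 0, 0, -0.07, 0, 0, 0, 1, 0, 0, -0.1, 0, 0, 0, 1, 0, 0, -0.1, 0, 0, 0, 1]

```text
t: 11.45
eef_pos: [0.4403, 0.3176, 0.1058]
tool_rot: [0.003, -0.037, 0.999, 0.002]
contact_force: [0.5, 0.2, 0.4]
gripper_width: 1.003
grasp_force: 0.0
```

Run:
```python
from h import *
import pickle
c=cam('wrist','w6.png');pickle.dump(c,open('c6.pkl','wb'))
show([.438,.3166,.1],94.6)
K=c['camera_matrix'];Ti=np.linalg.inv(c['pose'])
def pr(P):x=K@(Ti@np.r_[P,1])[:3];return x[:2]/x[2]
print('pred box centre',pr([.438,.3166,.038]))
hsv=cv2.cvtColor(cv2.GaussianBlur(c['img'],(3,3),0),cv2.COLOR_RGB2HSV)
m=((hsv[...,1]<75)&(hsv[...,2]>70)).astype(np.uint8)
m=cv2.morphologyEx(m,cv2.MORPH_OPEN,np.ones((5,5)))
n,L,S,C=cv2.connectedComponentsWithStats(m)
for i in range(1,n):
    if S[i,4]>800:
        k=max(cv2.findContours((L==i).astype(np.uint8),0,1)[0],key=cv2.contourArea)
        q=np.array([ray(c,u,v,.038) for u,v in cv2.boxPoints(cv2.minAreaRect(k))])
        print(S[i],q.mean(0).round(4),[(np.linalg.norm(x).round(4),np.degrees(np.arctan2(x[1],x[0])).round(1)) for x in(q[1]-q[0],q[2]-q[1])])
```

```text
t 11.5 pos [0.4391 0.3168 0.1038] shift [ 0.0011 -0.0001  0.0038] turn [ 0.2  0.2 -0.3] F [ 0.2 -0.5 -1. ] q [-0.87  0.39  0.16  1.99 -0.09  0.77  0.99]
pred box centre [276.79035858 212.77895717]
[  88    0   78   23 1516] [0.3103 0.211  0.038 ] [(np.float64(0.0486), np.float64(94.4)), (np.float64(0.0124), np.float64(-1.8))]
[     0     16    560    351 101752] [0.4423 0.3209 0.038 ] [(np.float64(0.2729), np.float64(168.2)), (np.float64(0.3661), np.float64(93.1))]
[ 240  163   73   94 6454] [0.4371 0.3159 0.038 ] [(np.float64(0.0746), np.float64(-177.8)), (np.float64(0.0526), np.float64(94.2))]
[ 250  300   64   31 1691] [0.5293 0.3274 0.038 ] [(np.float64(0.0529), np.float64(94.1)), (np.float64(0.0299), np.float64(6.2))]
```

Emit:
arm_command:
  commands: [0, 0.04, 0, 0, 0, 0, 0, 0, 0.08, 0, 0, 0, 0, 0, 0, 0.08, 0.03, 0, 0, 0, 0, 0, 0.08, 0.06, 0, 0, 0, 0, 0, 0.08, 0.075, 0, 0, 0, 0, 0, 0.08, 0.08, 0, 0, 0, 0, 0, 0.08, 0.083, 0, 0, 0, 0, 0, 0.08, 0.083, 0, 0, 0, 0]

```text
t: 12.3
eef_pos: [0.4324, 0.3956, 0.0194]
tool_rot: [0.0, -0.037, 0.999, 0.0]
contact_force: [0.2, 0.6, -0.3]
gripper_width: -0.002
grasp_force: 0.0
```

Emit:
arm_command:
  commands: [0, 0, 0.001, 0, 0, 0, 0, 0, 0, 0.002, 0, 0, 0, 0, 0, 0, 0.003, 0, 0, 0, 0, 0, 0, 0.003, 0, 0, 0, 0]

```text
t: 12.7
eef_pos: [0.432, 0.3956, 0.0162]
tool_rot: [0.0, -0.037, 0.999, 0.0]
contact_force: [0.1, -0.3, 0.5]
gripper_width: 0.004
grasp_force: 0.0
```

Emit:
arm_command:
  commands: [0, 0, 0.001, 0, 0, 0, 0, 0, 0, 0.002, 0, 0, 0, 0, 0, 0, 0.003, 0, 0, 0, 0, 0, 0, 0.003, 0, 0, 0, 0]

```text
t: 13.1
eef_pos: [0.4318, 0.3954, 0.0128]
tool_rot: [-0.0, -0.037, 0.999, -0.0]
contact_force: [1.2, -0.9, 0.5]
gripper_width: 0.005
grasp_force: 0.0
```

Emit:
arm_command:
  commands: [0, 0, 0.001, 0, 0, 0, 0, 0, 0, 0.002, 0, 0, 0, 0, 0, 0, 0.003, 0, 0, 0, 0, 0, 0, 0.003, 0, 0, 0, 0]

```text
t: 13.5
eef_pos: [0.4318, 0.3955, 0.0098]
tool_rot: [-0.0, -0.037, 0.999, -0.0]
contact_force: [0.3, -0.8, 0.7]
gripper_width: -0.002
grasp_force: 0.0
```

Emit:
arm_command:
  commands: [0, 0, 0.001, 0, 0, 0, 0, 0, 0, 0.002, 0, 0, 0, 0, 0, 0, 0.003, 0, 0, 0, 0, 0, 0, 0.003, 0, 0, 0, 0]

```text
t: 13.9
eef_pos: [0.4318, 0.3955, 0.0068]
tool_rot: [-0.0, -0.037, 0.999, -0.0]
contact_force: [-0.2, -0.7, 0.7]
gripper_width: -0.002
grasp_force: 0.0
```

Emit:
arm_command:
  commands: [0, 0, 0.001, 0, 0, 0, 0, 0, 0, 0.002, 0, 0, 0, 0, 0, 0, 0.002, 0, 0, 0, 0]

```text
t: 14.2
eef_pos: [0.4318, 0.3955, 0.0049]
tool_rot: [-0.0, -0.037, 0.999, -0.0]
contact_force: [0.3, 0.0, 0.5]
gripper_width: -0.004
grasp_force: 0.0
```

Emit:
arm_command:
  commands: [0, 0, 0.001, 0, 0, 0, 0, 0, 0, 0.002, 0, 0, 0, 0, 0, 0, 0.002, 0, 0, 0, 0]

```text
t: 14.5
eef_pos: [0.4318, 0.3954, 0.0028]
tool_rot: [-0.0, -0.037, 0.999, -0.0]
contact_force: [0.0, -0.3, 0.1]
gripper_width: 0.002
grasp_force: 0.0
```

Emit:
arm_command:
  commands: [0, 0, 0.001, 0, 0, 0, 0, 0, 0, 0.002, 0, 0, 0, 0, 0, 0, 0.002, 0, 0, 0, 0]

```text
t: 14.8
eef_pos: [0.4318, 0.3955, 0.0008]
tool_rot: [-0.0, -0.037, 0.999, -0.0]
contact_force: [-0.0, 0.2, 0.1]
gripper_width: -0.001
grasp_force: 0.0
```

Emit:
arm_command:
  commands: [0, 0, 0.001, 0, 0, 0, 0, 0, 0, 0.0015, 0, 0, 0, 0, 0, 0, 0.0015, 0, 0, 0, 0]

```text
t: 15.1
eef_pos: [0.4318, 0.3955, -0.0006]
tool_rot: [-0.0, -0.037, 0.999, -0.0]
contact_force: [0.3, -0.7, -0.1]
gripper_width: 0.005
grasp_force: 0.0
```

Emit:
arm_command:
  commands: [0, 0, 0.001, 0, 0, 0, 0, 0, 0, 0.002, 0, 0, 0, 0, 0, 0, 0.002, 0, 0, 0, 0]

```text
t: 15.4
eef_pos: [0.4319, 0.3956, -0.0022]
tool_rot: [-0.0, -0.037, 0.999, 0.0]
contact_force: [-1.7, -1.1, 5.1]
gripper_width: 0.0
grasp_force: 2.2
```

Emit:
arm_command:
  commands: [0, 0, 0.001, 0, 0, 0, 0, 0, 0, 0.002, 0, 0, 0, 0, 0, 0, 0.002, 0, 0, 0, 0]

```text
t: 15.7
eef_pos: [0.432, 0.3957, -0.0022]
tool_rot: [-0.0, -0.037, 0.999, 0.0]
contact_force: [-6.6, -4.7, 23.5]
gripper_width: -0.001
grasp_force: 11.9
```

Emit:
arm_command:
  commands: [0, 0, 0.001, 0, 0, 0, 0, 0, 0, 0.002, 0, 0, 0, 0, 0, 0, 0.002, 0, 0, 0, 0]

```text
t: 16.0
eef_pos: [0.432, 0.3957, -0.0024]
tool_rot: [-0.0, -0.037, 0.999, 0.0]
contact_force: [-11.4, -8.6, 43.4]
gripper_width: 0.002
grasp_force: 21.5
```

Emit:
arm_command:
  commands: [0, 0, -0.03, 0, 0, 0, 0, 0, 0, -0.07, 0, 0, 0, 0, 0.03, -0.02, -0.08, 0, 0, 0, 0, 0.07, -0.05, -0.08, 0, 0, 0, 0, 0.07, -0.08, -0.08, 0, 0, 0, 0, 0.07, -0.08, -0.08, 0, 0, 0, 0]

```text
t: 16.6
eef_pos: [0.3671, 0.306, 0.0734]
tool_rot: [-0.001, -0.036, 0.999, -0.001]
contact_force: [0.7, -0.4, -0.1]
gripper_width: 0.004
grasp_force: 0.0
```

Run:
```python
from h import *
show([.3685,.311,.008],94.6)
```

```text
t 16.6 pos [0.3671 0.306  0.0734] shift [-0.0019  0.0051  0.0653] turn [-0.1 -0.1 -0.5] F [ 0.7 -0.4 -0.1] q [-0.95  0.35  0.14  2.14 -0.08  0.65  0.89]
```

Emit:
arm_command:
  commands: [0, 0.005, 0.03, 0, 0, -0.5, 0, 0, 0.005, 0.06, 0, 0, -0.5, 0, 0, 0.005, 0.065, 0, 0, -0.5, 0, 0, 0.005, 0.065, 0, 0, -0.5, 0, -0.01, 0.005, 0.065, 0, 0, -0.5, 0, -0.015, 0.005, 0.065, 0, 0, -0.5, 0, -0.02, 0.005, 0.065, 0, 0, -0.5, 0, -0.025, 0.005, 0.065, 0, 0, -0.5, 0]

```text
t: 17.4
eef_pos: [0.3936, 0.3177, 0.0092]
tool_rot: [0.0, -0.042, 0.999, 0.0]
contact_force: [-0.8, 0.4, 1.1]
gripper_width: -0.002
grasp_force: 0.3
```

```bash
cat >> h.py <<'E'
def riser():
    o=get_obs();d=o['eef_pos'][:2]-[.513,.3226];c,s=np.cos(.0803),np.sin(.0803);f=o['contact_force']
    print('riser x %.1f y %.1f mm z %.1f'%(1e3*(c*d[0]+s*d[1]),1e3*(c*d[1]-s*d[0]),1e3*o['eef_pos'][2]),'Fx %.1f Fy %.1f Fz %.1f'%(c*f[0]+s*f[1],c*f[1]-s*f[0],f[2]),'t',o['t'])
E
python3 - <<'E'
from h import *
show([.453,.3178,.008],94.6);riser()
E
```

```text
t 17.4 pos [0.3936 0.3177 0.0092] shift [-0.0592 -0.0049  0.0012] turn [0.1 0.1 0.2] F [-0.8  0.4  1.1] q [-0.89  0.5   0.11  2.11 -0.11  0.53  0.95]
riser x -119.4 y 4.7 mm z 9.2 Fx -0.7 Fy 0.4 Fz 1.1 t 17.4
```

Emit:
arm_command:
  commands: [0.003, -0.005, 0.001, 0, 0, 0, 0, -0.004, -0.005, 0.001, 0, 0, 0, 0, -0.01, -0.005, 0.001, 0, 0, 0, 0, -0.016, -0.005, 0.001, 0, 0, 0, 0, -0.022, -0.005, 0.001, 0, 0, 0, 0, -0.028, -0.005, 0.001, 0, 0, 0, 0, -0.034, -0.005, 0.001, 0, 0, 0, 0, -0.034, -0.005, 0.001, 0, 0, 0, 0]

```text
t: 18.2
eef_pos: [0.4282, 0.3154, 0.0076]
tool_rot: [0.001, -0.041, 0.999, 0.0]
contact_force: [0.1, -0.3, -1.1]
gripper_width: 0.004
grasp_force: 0.0
```

Run:
```python
from h import *
riser()
c=cam('wrist');K=c['camera_matrix'];Ti=np.linalg.inv(c['pose'])
hsv=cv2.cvtColor(cv2.GaussianBlur(c['img'],(3,3),0),cv2.COLOR_RGB2HSV)
m=((hsv[...,1]<75)&(hsv[...,2]>60)).astype(np.uint8)
n,L,S,C=cv2.connectedComponentsWithStats(cv2.morphologyEx(m,cv2.MORPH_OPEN,np.ones((5,5))))
for i in range(1,n):
    if S[i,4]>600:
        k=max(cv2.findContours((L==i).astype(np.uint8),0,1)[0],key=cv2.contourArea)
        q=np.array([ray(c,u,v,.038) for u,v in cv2.boxPoints(cv2.minAreaRect(k))])
        print(S[i],q.mean(0).round(4),[(np.linalg.norm(x).round(4),np.degrees(np.arctan2(x[1],x[0])).round(1)) for x in(q[1]-q[0],q[2]-q[1])])
```

```text
riser x -85.1 y -0.4 mm z 7.6 Fx 0.1 Fy -0.3 Fz -1.1 t 18.2
[    0     0   560   410 99080] [0.41   0.3143 0.038 ] [(np.float64(0.2038), np.float64(94.8)), (np.float64(0.1996), np.float64(19.4))]
[ 520  236   40  178 3932] [0.4466 0.4475 0.038 ] [(np.float64(0.0176), np.float64(94.8)), (np.float64(0.1072), np.float64(19.4))]
```

Emit:
arm_command:
  commands: [-0.005, 0, 0, 0, 0, 0, 0, -0.01, 0, 0, 0, 0, 0, 0, -0.015, 0, 0, 0, 0, 0, 0, -0.02, 0, 0, 0, 0, 0, 0, -0.025, 0, 0, 0, 0, 0, 0, -0.025, 0, 0, 0, 0, 0, 0]

```text
t: 18.85
eef_pos: [0.4529, 0.3174, 0.0076]
tool_rot: [0.0, -0.041, 0.999, 0.0]
contact_force: [0.7, -0.4, -0.1]
gripper_width: -0.002
grasp_force: 0.0
```

Run:
```python
from h import *
riser();show([.4,.31,.05],94.6)
c=cam('top','t3.png')
# white box pixels on the deck in front of the shelf edge
hsv=cv2.cvtColor(c['img'],cv2.COLOR_RGB2HSV)
```

```text
riser x -60.3 y -0.4 mm z 7.6 Fx 0.6 Fy -0.5 Fz -0.1 t 18.85
t 18.85 pos [0.4529 0.3174 0.0076] shift [ 0.0533 -0.003  -0.0425] turn [0.  0.1 0.2] F [ 0.7 -0.4 -0.1] q [-0.81  0.56  0.11  2.   -0.11  0.59  1.03]
```

Emit:
arm_command:
  commands: [0.01, 0, -0.005, 0, 0, 0, 0, 0.02, 0, -0.02, 0, -8, 0, 0, 0.02, 0, -0.022, 0, -16, 0, 0, 0.02, 0, -0.022, 0, -24, 0, 0, 0.02, 0, -0.022, 0, -32, 0, 0, 0.02, 0, -0.022, 0, -35, 0, 0, 0.02, 0, -0.022, 0, -35, 0, 0]

```text
t: 19.6
eef_pos: [0.4428, 0.3012, 0.0303]
tool_rot: [0.22, -0.032, 0.975, -0.019]
contact_force: [0.3, -0.7, 0.5]
gripper_width: 0.002
grasp_force: 0.0
```

Run:
```python
from h import *
from scipy.spatial.transform import Rotation as R
riser();o=get_obs();w,x,y,z=o['tool_rot'];M=R.from_quat([x,y,z,w]).as_matrix();print(M.round(3),o['q'].round(2) if hasattr(o['q'],'round') else o['q'])
c=cam('wrist');K=c['camera_matrix'];Ti=np.linalg.inv(c['pose'])
A=np.array([[np.cos(.0803),-np.sin(.0803)],[np.sin(.0803),np.cos(.0803)]])
def pr(rx,ry,z):
    w=A@[rx,ry]+[.513,.3226];v=K@(Ti@np.r_[w,z,1])[:3];return v[:2]/v[2]
# sample colours along lane at box-top height and along the deck
for ry in(0,22,40):
  print(ry,[(rx,*pr(rx,ry,.038).round().astype(int),*(c['img'][int(p[1]),int(p[0])] if 0<=(p:=pr(rx,ry,.038))[0]<560 and 0<=p[1]<420 else (-1,))) for rx in range(-70,50,8)])
```

```text
riser x -71.7 y -15.7 mm z 30.3 Fx 0.2 Fy -0.7 Fz 0.5 t 19.6
[[-0.901 -0.054  0.43 ]
 [-0.071  0.997 -0.023]
 [-0.428 -0.051 -0.903]] [-1.32  0.49  0.44  2.31  0.89  0.22 -0.17]
0 [(-70, np.int64(290), np.int64(559), -1), (-62, np.int64(290), np.int64(559), -1), (-54, np.int64(290), np.int64(559), -1), (-46, np.int64(290), np.int64(559), -1), (-38, np.int64(290), np.int64(560), -1), (-30, np.int64(290), np.int64(560), -1), (-22, np.int64(290), np.int64(561), -1), (-14, np.int64(289), np.int64(563), -1), (-6, np.int64(289), np.int64(571), -1), (2, np.int64(292), np.int64(526), -1), (10, np.int64(290), np.int64(550), -1), (18, np.int64(290), np.int64(554), -1), (26, np.int64(290), np.int64(555), -1), (34, np.int64(290), np.int64(556), -1), (42, np.int64(290), np.int64(556), -1)]
22 [(-70, np.int64(145), np.int64(548), -1), (-62, np.int64(127), np.int64(546), -1), (-54, np.int64(104), np.int64(545), -1), (-46, np.int64(72), np.int64(543), -1), (-38, np.int64(28), np.int64(540), -1), (-30, np.int64(-38), np.int64(535), -1), (-22, np.int64(-150), np.int64(527), -1), (-14, np.int64(-377), 
[... 225 characters left out ...]
(34, np.int64(607), np.int64(580), -1), (42, np.int64(545), np.int64(575), -1)]
40 [(-70, np.int64(33), np.int64(539), -1), (-62, np.int64(1), np.int64(537), -1), (-54, np.int64(-40), np.int64(534), -1), (-46, np.int64(-94), np.int64(530), -1), (-38, np.int64(-168), np.int64(524), -1), (-30, np.int64(-280), np.int64(516), -1), (-22, np.int64(-462), np.int64(503), -1), (-14, np.int64(-817), np.int64(477), -1), (-6, np.int64(-1803), np.int64(405), -1), (2, np.int64(-19080), np.int64(-853), -1), (10, np.int64(2960), np.int64(752), -1), (18, np.int64(1539), np.int64(649), -1), (26, np.int64(1105), np.int64(617), -1), (34, np.int64(895), np.int64(602), -1), (42, np.int64(771), np.int64(593), -1)]
```

Emit:
arm_command:
  commands: [-0.01, 0, -0.02, 0, 0, 0, 0, -0.02, 0, -0.045, 0, -3, 0, 0, -0.035, 0, -0.07, 0, -7, 0, 0, -0.035, 0, -0.07, 0, -12, 0, 0, -0.035, 0, -0.07, 0, -16, 0, 0, -0.035, 0, -0.07, 0, -16, 0, 0, -0.035, 0, -0.07, 0, -16, 0, 0, -0.035, 0, -0.07, 0, -16, 0, 0]

```text
t: 20.45
eef_pos: [0.4451, 0.3049, 0.108]
tool_rot: [0.352, -0.035, 0.935, -0.015]
contact_force: [0.4, 0.9, 0.2]
gripper_width: 0.003
grasp_force: 0.0
```

```bash
cat >> h.py <<'E'
def st(goal=None,tilt=None):
    """goal: riser x,y, world z of TCP; tilt deg: prints shift, turn in the tool's axes"""
    from scipy.spatial.transform import Rotation as R
    o=get_obs();w,x,y,z=o['tool_rot'];T=R.from_quat([x,y,z,w]);A=R.from_euler('z',4.6,degrees=True)
    M=(A.inv()*T).as_matrix();riser()
    print('tilt %.1f side %.1f'%(np.degrees(np.arctan2(M[0,2],-M[2,2])),np.degrees(np.arcsin(M[1,2]))),'y',M[:,1].round(3),'q',np.round(o['q'],2))
    if goal is not None:
        P=A.apply([goal[0]/1e3,goal[1]/1e3,0])+[.513,.3226,goal[2]/1e3];t=np.radians(tilt)
        G=A*R.from_matrix(np.array([[-np.cos(t),0,np.sin(t)],[0,1,0],[-np.sin(t),0,-np.cos(t)]]))
        print('shift',T.inv().apply(P-o['eef_pos']).round(4),'turn',(T.inv()*G).as_rotvec(degrees=True).round(1))
E
python3 -c "
from h import *
st([-80,0,110],50)"
```

```text
riser x -69.1 y -12.2 mm z 108.0 Fx 0.4 Fy 0.9 Fz 0.2 t 20.45
tilt 41.2 side -3.3 y [ 0.026  0.998 -0.053] q [-1.67  0.41  0.66  2.42  1.48  0.39 -0.85]
shift [ 0.0067  0.0118 -0.0094] turn [-3.2 -8.8  1.1]
```

Emit:
arm_command:
  commands: [0.002, 0.003, -0.003, -1, -2, 0, 0, 0.005, 0.008, -0.006, -2, -5, 1, 0, 0.007, 0.012, -0.009, -3, -9, 1, 0, 0.007, 0.012, -0.009, -3, -9, 1, 0, 0.007, 0.012, -0.009, -3, -9, 1, 0, 0.007, 0.012, -0.009, -3, -9, 1, 0]

```text
t: 21.05
eef_pos: [0.4345, 0.309, 0.0986]
tool_rot: [0.414, -0.044, 0.909, -0.003]
contact_force: [-0.2, -1.0, -2.1]
gripper_width: -0.0
grasp_force: 0.0
```

```bash
python3 -c "
from h import *
st([-65,0,40],45)"
```

```text
riser x -79.4 y -7.2 mm z 98.6 Fx -0.3 Fy -1.0 Fz -2.1 t 21.05
tilt 48.9 side -1.7 y [ 0.002  0.999 -0.042] q [-0.67  0.48 -0.63  2.43  1.71  1.05 -1.06]
shift [0.0344 0.0097 0.0491] turn [-1.7  3.9  1.7]
```

Emit:
arm_command:
  commands: [0.01, 0.003, 0.015, 0, 1, 0, 0, 0.02, 0.006, 0.03, -1, 2, 1, 0, 0.034, 0.01, 0.049, -2, 4, 2, 0, 0.034, 0.01, 0.049, -2, 4, 2, 0, 0.034, 0.01, 0.049, -2, 6, 2, 0, 0.034, 0.01, 0.049, -2, 9, 2, 0, 0.034, 0.01, 0.049, -2, 11, 2, 0, 0.034, 0.01, 0.049, -2, 11, 2, 0]

```text
t: 21.85
eef_pos: [0.4495, 0.319, 0.0421]
tool_rot: [0.326, -0.035, 0.945, 0.017]
contact_force: [0.3, 0.3, -0.1]
gripper_width: -0.002
grasp_force: 0.0
```

```bash
python3 -c "
from h import *
st([-60,0,12],38)"
```

```text
riser x -63.6 y 1.5 mm z 42.1 Fx 0.3 Fy 0.2 Fz -0.1 t 21.85
tilt 38.1 side 0.3 y [0.003 1.    0.009] q [-0.56  0.53 -0.59  2.36  1.74  0.81 -0.98]
shift [ 0.0158 -0.0018  0.0259] turn [ 0.3  0.1 -0.4]
```

Emit:
arm_command:
  commands: [0.005, -0.001, 0.009, 0, 0, 0, 0, 0.01, -0.002, 0.017, 0, 0, 0, 0, 0.014, -0.002, 0.023, 0, 0, 0, 0, 0.016, -0.002, 0.026, 0, 0, 0, 0, 0.016, -0.002, 0.026, 0, 0, 0, 0]

```text
t: 22.35
eef_pos: [0.4511, 0.3175, 0.0092]
tool_rot: [0.324, -0.037, 0.945, 0.017]
contact_force: [-0.9, 0.1, -0.9]
gripper_width: 0.001
grasp_force: 0.0
```

```bash
python3 -c "
from h import *
st([-20,0,12],38)
import pickle;c=cam('side','s3.png');pickle.dump(c,open('c3.pkl','wb'))
K=c['camera_matrix'];Ti=np.linalg.inv(c['pose']);a=.0803;A=np.array([[np.cos(a),-np.sin(a)],[np.sin(a),np.cos(a)]])
for y in(0,20):
  for rx in range(-70,10,6):
    w=A@[rx/1e3,y/1e3]+[.513,.3226];v=K@(Ti@np.r_[w,.038,1])[:3];v=v/v[2];print(y,rx,v[:2].round().astype(int),c['img'][int(v[1]),int(v[0])],end=';')
  print()
"
```

```text
riser x -62.1 y -0.1 mm z 9.2 Fx -0.9 Fy 0.2 Fz -0.9 t 22.35
tilt 37.9 side 0.4 y [-0.     1.     0.008] q [-0.57  0.62 -0.57  2.36  1.84  0.85 -1.07]
shift [-0.035   0.0001  0.0236] turn [ 0.4 -0.1 -0.3]
0 -70 [283 279] [179 111  66];0 -64 [281 279] [185 113  64];0 -58 [279 279] [182 109  62];0 -52 [277 279] [187 150 117];0 -46 [275 279] [245 232 201];0 -40 [273 279] [245 233 203];0 -34 [271 279] [246 235 204];0 -28 [269 279] [246 235 206];0 -22 [267 279] [245 232 198];0 -16 [265 278] [246 233 201];0 -10 [263 278] [246 234 203];0 -4 [262 278] [244 232 201];0 2 [260 278] [245 233 199];0 8 [258 278] [218 195 161];
20 -70 [282 282] [175 112  71];20 -64 [280 282] [172 106  59];20 -58 [278 282] [169 106  60];20 -52 [276 282] [184 163 134];20 -46 [274 282] [246 235 204];20 -40 [272 282] [248 236 207];20 -34 [270 282] [246 235 204];20 -28 [269 282] [246 233 202];20 -22 [267 282] [246 233 205];20 -16 [265 282] [246 235 205];20 -10 [263 282] [246 233 204];20 -4 [261 282] [246 234 204];20 2 [259 282] [248 237 206];20 8 [257 281] [184 164 137];
```

Emit:
arm_command:
  commands: [-0.006, 0, 0.001, 0, 0, 0, 0, -0.01, 0, 0.004, 0, 0, 0, 0, -0.014, 0, 0.007, 0, 0, 0, 0, -0.018, 0, 0.01, 0, 0, 0, 0, -0.022, 0, 0.013, 0, 0, 0, 0, -0.026, 0, 0.016, 0, 0, 0, 0, -0.03, 0, 0.019, 0, 0, 0, 0, -0.034, 0, 0.022, 0, 0, 0, 0]

```text
t: 23.2
eef_pos: [0.492, 0.321, 0.0131]
tool_rot: [0.324, -0.037, 0.945, 0.017]
contact_force: [-0.1, -1.1, 0.7]
gripper_width: 0.0
grasp_force: 0.3
```

```bash
python3 -c "
from h import *
st([10,0,12],38)"
```

```text
riser x -21.0 y 0.1 mm z 13.1 Fx -0.2 Fy -1.1 Fz 0.7 t 23.2
tilt 37.9 side 0.4 y [-0.     1.     0.009] q [-0.52  0.62 -0.54  2.3   1.85  0.8  -0.98]
shift [-0.0238 -0.0001  0.0199] turn [ 0.4 -0.1 -0.3]
```

Emit:
arm_command:
  commands: [-0.0035, 0, 0.004, 0, 0, 0, 0, -0.0075, 0, 0.007, 0, 0, 0, 0, -0.011, 0, 0.01, 0, 0, 0, 0, -0.015, 0, 0.013, 0, 0, 0, 0, -0.019, 0, 0.016, 0, 0, 0, 0, -0.023, 0, 0.019, 0, 0, 0, 0, -0.023, 0, 0.019, 0, 0, 0, 0]

```text
t: 23.9
eef_pos: [0.5224, 0.3232, 0.0125]
tool_rot: [0.325, -0.036, 0.945, 0.017]
contact_force: [-1.0, -0.7, 0.0]
gripper_width: -0.001
grasp_force: 0.0
```

```bash
python3 -c "
from h import *
st([20,0,12],38)"
```

```text
riser x 9.4 y -0.2 mm z 12.5 Fx -1.0 Fy -0.6 Fz 0.0 t 23.9
tilt 38.0 side 0.4 y [0.001 1.    0.009] q [-0.49  0.63 -0.51  2.25  1.86  0.76 -0.93]
shift [-0.008   0.0002  0.0069] turn [ 0.4 -0.  -0.4]
```

Emit:
arm_command:
  commands: [-0.0015, 0, 0.0015, 0, 0, 0, 0, -0.003, 0, 0.0025, 0, 0, 0, 0, -0.005, 0, 0.004, 0, 0, 0, 0, -0.0065, 0, 0.005, 0, 0, 0, 0, -0.008, 0, 0.006, 0, 0, 0, 0, -0.0095, 0, 0.0075, 0, 0, 0, 0, -0.011, 0, 0.0085, 0, 0, 0, 0, -0.0125, 0, 0.01, 0, 0, 0, 0]

```text
t: 24.7
eef_pos: [0.5375, 0.3246, 0.0121]
tool_rot: [0.325, -0.037, 0.945, 0.017]
contact_force: [-0.1, -0.8, 1.1]
gripper_width: 0.003
grasp_force: 0.2
```

```bash
python3 -c "
from h import *
st([30,0,12],38)"
```

```text
riser x 24.6 y 0.1 mm z 12.1 Fx -0.2 Fy -0.8 Fz 1.1 t 24.7
tilt 37.9 side 0.4 y [-0.     1.     0.009] q [-0.48  0.64 -0.5   2.22  1.86  0.74 -0.9 ]
shift [-0.0042 -0.0001  0.0034] turn [ 0.4 -0.1 -0.3]
```

Emit:
arm_command:
  commands: [-0.001, 0, 0.001, 0, 0, 0, 0, -0.0025, 0, 0.002, 0, 0, 0, 0, -0.0035, 0, 0.003, 0, 0, 0, 0, -0.0045, 0, 0.0035, 0, 0, 0, 0, -0.0055, 0, 0.0045, 0, 0, 0, 0, -0.0055, 0, 0.0045, 0, 0, 0, 0]

```text
t: 25.3
eef_pos: [0.5447, 0.3252, 0.012]
tool_rot: [0.325, -0.036, 0.945, 0.017]
contact_force: [0.4, 0.1, 0.4]
gripper_width: -0.002
grasp_force: 0.0
```

```bash
python3 -c "
from h import *
st()
from station import read_camera
c=read_camera('wrist');cv2.imwrite('pics/w7.png',c['img'][...,::-1])
g=cv2.cvtColor(c['img'],cv2.COLOR_RGB2HSV)
for col in (230,280,330):print(col,[tuple(int(v) for v in c['img'][r,col]) for r in range(0,420,15)])
a=.0803;A=np.array([[np.cos(a),-np.sin(a)],[np.sin(a),np.cos(a)]]);K=c['camera_matrix'];Ti=np.linalg.inv(c['pose'])
for P in[(28,27,18),(28,-27,18),(28,27,38),(28,-27,38),(104,27,38),(104,-27,38)]:
    w=A@[P[0]/1e3,P[1]/1e3]+[.513,.3226];v=K@(Ti@np.r_[w,P[2]/1e3,1])[:3];print(P,(v[:2]/v[2]).round(),v[2].round(3))
"
```

```text
riser x 31.8 y 0.0 mm z 12.0 Fx 0.5 Fy 0.1 Fz 0.4 t 25.3
tilt 37.9 side 0.4 y [0.    1.    0.009] q [-0.47  0.64 -0.49  2.21  1.86  0.73 -0.89]
230 [(243, 169, 91), (242, 166, 88), (244, 170, 94), (244, 172, 92), (238, 168, 95), (241, 167, 87), (232, 159, 89), (230, 158, 85), (232, 158, 86), (226, 157, 84), (223, 150, 79), (146, 90, 51), (142, 92, 56), (146, 95, 57), (144, 92, 54), (145, 92, 57), (234, 162, 92), (111, 100, 94), (156, 138, 123), (179, 164, 149), (104, 66, 46), (55, 51, 53), (53, 51, 50), (51, 46, 51), (49, 50, 53), (62, 58, 62), (49, 50, 51), (44, 43, 44)]
280 [(229, 159, 84), (230, 157, 82), (234, 162, 87), (148, 95, 59), (152, 93, 57), (154, 97, 53), (145, 95, 56), (145, 93, 54), (146, 92, 59), (139, 90, 52), (137, 87, 53), (144, 92, 54), (137, 85, 44), (146, 93, 55), (148, 95, 60), (136, 86, 51), (146, 92, 55), (74, 65, 62), (71, 60, 56), (58, 49, 50), (63, 58, 62), (61, 59, 57), (114, 105, 106), (255, 255, 247), (202, 188, 172), (55, 51, 54), (55, 54, 57), (53, 51, 56)]
330 [(140, 91, 53), (142, 89, 52), (142, 91, 54), (145, 93, 57), (148, 94, 56), (149, 95, 54), (143, 92, 55), (144, 90, 58), (141, 93, 54), (136, 88, 50), (140, 89, 57), (135, 90, 55), (138, 88, 51), (144, 93, 58), (145, 95, 54), (137, 87, 52), (232, 160, 88), (111, 102, 97), (193, 180, 164), (196, 182, 166), (146, 129, 112), (54, 52, 50), (54, 54, 57), (60, 54, 58), (52, 52, 56), (59, 60, 63), (50, 50, 57), (53, 53, 58)]
(28, 27, 18) [328. 259.] 0.171
(28, -27, 18) [229. 260.] 0.171
(28, 27, 38) [332. 295.] 0.16
(28, -27, 38) [225. 296.] 0.16
(104, 27, 38) [317. 333.] 0.222
(104, -27, 38) [240. 334.] 0.222
```

```bash
cat >> h.py <<'E'
def face():
    c=read_camera('wrist');a=.0803;A=np.array([[np.cos(a),-np.sin(a)],[np.sin(a),np.cos(a)]]);K=c['camera_matrix'];Ti=np.linalg.inv(c['pose'])
    for a0,a1 in((240,248),(310,318)):print(a0,[int(v) for v in c['img'][244:312:2,a0:a1,0].mean(1)])
    o=get_obs();d=o['eef_pos'][:2]-[.513,.3226];rx=1e3*(.9968*d[0]+.0802*d[1])-3.6
    for z in(14,17,18,34,38):
        w=A@[rx/1e3,.02]+[.513,.3226];v=K@(Ti@np.r_[w,z/1e3,1])[:3];print(z,'row %.0f'%(v[1]/v[2]),end='; ')
    print()
E
python3 -c "
from h import *
face()"
```

```text
240 [236, 187, 124, 117, 118, 118, 118, 119, 157, 183, 191, 192, 190, 190, 189, 188, 184, 182, 175, 168, 162, 157, 154, 150, 139, 103, 70, 61, 57, 56, 56, 57, 55, 56]
310 [143, 140, 118, 118, 118, 117, 117, 127, 171, 188, 194, 194, 194, 196, 195, 195, 194, 193, 193, 189, 186, 184, 178, 175, 161, 126, 89, 72, 66, 60, 57, 58, 59, 57]
14 row 253; 17 row 258; 18 row 260; 34 row 288; 38 row 295;
```

Emit:
arm_command:
  commands: [-0.001, 0, 0.0005, 0, 0, 0, 0, -0.0015, 0, 0.001, 0, 0, 0, 0, -0.0015, 0, 0.001, 0, 0, 0, 0]

```text
t: 25.7
eef_pos: [0.5463, 0.3253, 0.012]
tool_rot: [0.325, -0.037, 0.945, 0.017]
contact_force: [0.1, 0.7, -1.0]
gripper_width: -0.003
grasp_force: 0.0
```

```bash
python3 -c "
from h import *
riser();face()"
```

```text
riser x 33.4 y 0.0 mm z 12.0 Fx 0.1 Fy 0.7 Fz -1.0 t 25.7
240 [188, 128, 119, 118, 120, 118, 119, 120, 166, 187, 193, 192, 191, 191, 190, 188, 185, 182, 176, 170, 163, 158, 156, 150, 138, 103, 72, 61, 58, 58, 57, 55, 56, 57]
310 [141, 118, 118, 118, 119, 118, 117, 137, 179, 191, 195, 195, 196, 196, 196, 196, 195, 194, 193, 190, 187, 185, 180, 176, 161, 123, 90, 74, 65, 60, 58, 59, 59, 58]
14 row 253; 17 row 258; 18 row 259; 34 row 288; 38 row 295;
```

Emit:
arm_command:
  commands: [-0.001, 0, 0.001, 0, 0, 0, 0, -0.002, 0, 0.0015, 0, 0, 0, 0, -0.003, 0, 0.0025, 0, 0, 0, 0, -0.003, 0, 0.0025, 0, 0, 0, 0]

```text
t: 26.15
eef_pos: [0.5504, 0.3256, 0.0119]
tool_rot: [0.325, -0.036, 0.945, 0.017]
contact_force: [0.6, -0.8, -0.5]
gripper_width: -0.0
grasp_force: 0.0
```

```bash
python3 -c "
from h import *
riser();face()"
```

```text
riser x 37.5 y -0.0 mm z 11.9 Fx 0.6 Fy -0.9 Fz -0.5 t 26.15
240 [119, 120, 119, 119, 120, 119, 118, 124, 169, 189, 193, 193, 192, 191, 191, 190, 186, 184, 178, 171, 164, 159, 156, 150, 139, 105, 70, 60, 57, 55, 56, 57, 59, 57]
310 [118, 119, 119, 118, 118, 119, 118, 138, 182, 192, 195, 197, 197, 197, 197, 197, 195, 195, 195, 191, 188, 187, 182, 176, 161, 123, 89, 75, 67, 61, 58, 58, 57, 58]
14 row 253; 17 row 258; 18 row 259; 34 row 288; 38 row 295;
```

Emit:
arm_command:
  commands: [-0.001, 0, 0.001, 0, 0, 0, 0, -0.002, 0, 0.0015, 0, 0, 0, 0, -0.003, 0, 0.0025, 0, 0, 0, 0, -0.003, 0, 0.0025, 0, 0, 0, 0]

```text
t: 26.6
eef_pos: [0.5543, 0.3259, 0.0118]
tool_rot: [0.325, -0.036, 0.945, 0.017]
contact_force: [-0.3, -0.6, -1.1]
gripper_width: -0.004
grasp_force: 0.0
```

```bash
python3 -c "
from h import *
riser();face()"
```

```text
riser x 41.4 y 0.0 mm z 11.8 Fx -0.3 Fy -0.6 Fz -1.1 t 26.6
240 [120, 119, 120, 119, 119, 119, 119, 124, 171, 189, 193, 194, 193, 192, 192, 191, 188, 184, 179, 172, 164, 161, 157, 151, 140, 104, 72, 60, 57, 57, 56, 57, 57, 57]
310 [119, 120, 119, 119, 118, 119, 119, 141, 183, 194, 196, 198, 198, 197, 198, 198, 197, 196, 195, 192, 189, 188, 183, 177, 162, 123, 91, 73, 67, 61, 60, 59, 59, 57]
14 row 253; 17 row 258; 18 row 260; 34 row 288; 38 row 296;
```

Emit:
arm_command:
  commands: [-0.001, 0, 0.001, 0, 0, 0, 0, -0.002, 0, 0.0015, 0, 0, 0, 0, -0.003, 0, 0.0025, 0, 0, 0, 0, -0.003, 0, 0.0025, 0, 0, 0, 0]

```text
t: 27.05
eef_pos: [0.5581, 0.3263, 0.0117]
tool_rot: [0.325, -0.036, 0.945, 0.017]
contact_force: [-0.9, -0.2, -0.2]
gripper_width: 0.001
grasp_force: 0.0
```

```bash
python3 -c "
from h import *
riser();face()"
```

```text
riser x 45.3 y 0.0 mm z 11.7 Fx -0.9 Fy -0.1 Fz -0.2 t 27.05
240 [120, 120, 122, 121, 120, 120, 120, 126, 171, 190, 195, 195, 193, 193, 193, 192, 188, 185, 179, 172, 165, 161, 159, 151, 139, 104, 72, 62, 57, 55, 58, 57, 56, 56]
310 [120, 121, 120, 120, 120, 119, 119, 143, 184, 195, 197, 199, 198, 198, 199, 199, 198, 198, 197, 192, 190, 189, 185, 179, 163, 124, 90, 74, 66, 60, 57, 57, 58, 59]
14 row 253; 17 row 258; 18 row 260; 34 row 288; 38 row 296;
```

Emit:
arm_command:
  commands: [-0.001, 0, 0.0005, 0, 0, 0, 0, -0.0015, 0, 0.001, 0, 0, 0, 0, -0.0015, 0, 0.001, 0, 0, 0, 0]

```text
t: 27.4
eef_pos: [0.5598, 0.3264, 0.0118]
tool_rot: [0.325, -0.036, 0.945, 0.017]
contact_force: [-0.0, -0.4, 0.1]
gripper_width: 0.001
grasp_force: 0.0
```

```bash
python3 -c "
from h import *
riser();face()"
```

```text
riser x 46.9 y 0.0 mm z 11.8 Fx -0.1 Fy -0.4 Fz 0.1 t 27.4
240 [120, 121, 121, 120, 120, 121, 119, 130, 175, 192, 195, 195, 194, 193, 193, 191, 188, 185, 179, 173, 167, 161, 160, 152, 140, 104, 71, 62, 60, 57, 57, 56, 58, 58]
310 [120, 119, 120, 120, 121, 119, 121, 152, 186, 195, 197, 199, 199, 199, 198, 199, 199, 198, 197, 193, 191, 190, 183, 178, 162, 123, 91, 74, 66, 60, 57, 60, 59, 58]
14 row 253; 17 row 258; 18 row 260; 34 row 288; 38 row 296;
```

Emit:
arm_command:
  commands: [-0.001, 0, 0.0005, 0, 0, 0, 0, -0.0015, 0, 0.001, 0, 0, 0, 0, -0.0015, 0, 0.001, 0, 0, 0, 0]

```text
t: 27.75
eef_pos: [0.5616, 0.3266, 0.012]
tool_rot: [0.325, -0.036, 0.945, 0.017]
contact_force: [-0.1, 0.0, 1.1]
gripper_width: -0.0
grasp_force: 0.0
```

```bash
python3 -c "
from h import *
riser();face()"
```

```text
riser x 48.8 y 0.1 mm z 12.0 Fx -0.1 Fy 0.0 Fz 1.1 t 27.75
240 [121, 120, 120, 121, 120, 145, 185, 194, 194, 194, 194, 195, 196, 195, 194, 193, 189, 186, 183, 181, 174, 164, 151, 139, 129, 100, 69, 61, 60, 59, 59, 58, 58, 57]
310 [120, 120, 120, 120, 122, 169, 191, 197, 198, 198, 198, 199, 199, 199, 200, 201, 200, 199, 202, 201, 197, 187, 170, 163, 153, 123, 92, 71, 66, 62, 59, 60, 58, 57]
14 row 253; 17 row 258; 18 row 260; 34 row 288; 38 row 295;
```

The rear edge has dropped from row 259 to row 254, which is the recess floor, equally on both sides. I'll withdraw straight back.

Emit:
arm_command:
  commands: [0.004, 0, -0.003, 0, 0, 0, 0, 0.012, 0, -0.009, 0, 0, 0, 0, 0.024, 0, -0.018, 0, 0, 0, 0, 0.04, 0, -0.03, 0, 0, 0, 0, 0.056, 0, -0.044, 0, 0, 0, 0, 0.071, 0, -0.058, 0, 0, 0, 0, 0.083, 0, -0.07, 0, 0, 0, 0, 0.083, 0, -0.07, 0, 0, 0, 0]

```text
t: 28.6
eef_pos: [0.4504, 0.3181, 0.016]
tool_rot: [0.324, -0.039, 0.945, 0.018]
contact_force: [0.9, 0.3, -0.4]
gripper_width: -0.001
grasp_force: 0.0
```

```bash
python3 -c "
from h import *
st()
c=read_camera('wrist');cv2.imwrite('pics/w9.png',c['img'][...,::-1])
a=.0803;A=np.array([[np.cos(a),-np.sin(a)],[np.sin(a),np.cos(a)]]);K=c['camera_matrix'];Ti=np.linalg.inv(c['pose'])
for rx,z in((45,14),(45,18),(45,34),(121,34),(121,38),(121,32)):
  print(rx,z,[(K@(Ti@np.r_[A@[rx/1e3,y/1e3]+[.513,.3226],z/1e3,1])[:3]) for y in()],end=' ')
  for y in(-27,0,27):
    v=K@(Ti@np.r_[A@[rx/1e3,y/1e3]+[.513,.3226],z/1e3,1])[:3];print((v[:2]/v[2]).round(),end=' ')
  print()
for n in('top','side'):
    o=__import__('pickle').load(open('c0.pkl','rb'))[n]['img'].astype(int);d=abs(read_camera(n)['img'].astype(int)-o).max(2)
    for nm,(r0,r1,c0,c1) in dict(top=dict(mug=(140,178,138,182),tape=(172,200,262,294),brick=(222,252,382,410)),side=dict(mug=(202,246,212,252),brick=(195,210,298,322)))[n].items():print(n,nm,'changed frac %.3f'%(d[r0:r1,c0:c1]>40).mean())
"
```

```text
riser x -62.8 y 0.5 mm z 16.0 Fx 0.9 Fy 0.2 Fz -0.4 t 28.6
tilt 37.8 side 0.5 y [-0.004  1.     0.008] q [-0.56  0.6  -0.58  2.36  1.82  0.84 -1.05]
45 14 [] [245. 310.] [277. 310.] [309. 310.] 
45 18 [] [245. 315.] [277. 315.] [309. 315.] 
45 34 [] [244. 335.] [277. 335.] [310. 335.] 
121 34 [] [250. 354.] [277. 354.] [304. 354.] 
121 38 [] [250. 359.] [277. 358.] [304. 358.] 
121 32 [] [250. 352.] [277. 352.] [304. 352.] 
top mug changed frac 0.002
top tape changed frac 0.000
top brick changed frac 0.000
side mug changed frac 0.000
side brick changed frac 0.000
```

```bash
python3 -c "
from h import *
im=cv2.imread('pics/w9.png')[...,::-1]
for c0 in(236,252,300,314):print(c0,[tuple(int(x) for x in im[r,c0:c0+3].mean(0))[::2] for r in range(298,372,3)])
"
```

```text
236 [(55, 21), (51, 24), (39, 28), (38, 31), (33, 25), (33, 27), (31, 29), (32, 27), (30, 26), (29, 28), (33, 28), (31, 29), (29, 28), (26, 24), (30, 28), (27, 28), (31, 31), (27, 27), (23, 29), (27, 29), (31, 31), (25, 27), (29, 28), (27, 28), (27, 26)]
252 [(37, 29), (37, 31), (38, 30), (36, 26), (33, 29), (34, 31), (31, 26), (32, 28), (30, 30), (30, 31), (33, 31), (32, 28), (28, 26), (34, 33), (29, 34), (26, 26), (27, 24), (26, 25), (28, 30), (32, 33), (31, 33), (30, 31), (31, 31), (29, 32), (31, 30)]
300 [(39, 30), (40, 34), (36, 31), (33, 30), (32, 24), (32, 28), (35, 31), (27, 20), (36, 29), (29, 26), (30, 28), (30, 27), (33, 29), (29, 24), (33, 32), (31, 27), (29, 30), (31, 31), (27, 26), (33, 35), (25, 29), (27, 22), (28, 27), (29, 30), (30, 30)]
314 [(53, 31), (41, 34), (40, 34), (38, 29), (33, 26), (36, 32), (35, 29), (37, 31), (28, 21), (35, 33), (32, 28), (34, 30), (33, 30), (35, 34), (33, 31), (29, 31), (30, 27), (35, 30), (34, 34), (28, 28), (30, 28), (26, 22), (28, 27), (26, 24), (31, 30)]
```

```bash
python3 -c "
from station import hand_in
print(hand_in())"
```

```text
the job is handed in; nothing more can be done
None
```

The switch box is in the tray recess, lengthways and pushed in without any measurable force at the end stop, and the job is handed in. The wrist camera showed its rear edge down at recess-floor height on both sides; I couldn't see the front edge but infer it lies flat too. The mug, brick and tape roll have not moved. My first grasp slipped and shifted the box about 25 mm on the desk before the second one held.

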